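Clip the storage jar in its holder and screw its lid home

ROBOT

A 6-joint arm with a two-finger parallel gripper is mounted at the origin on a cart in front of the work surface, level with it; the furniture and walls round the work are solid. World frame = base frame: x ahead of the robot, y to its left, z up, the work surface at z = 0. Lengths are in m, angles in degrees, forces in N, time in s.
With the tool pointing down it reaches from about 0.25 to 0.725 m from the base axis. Payload 9.7 kg.
Tool frame: the origin (TCP) lies at the very end of the fingers, on their centre line; the grasp point (between the pads) lies 19 mm behind it (bot.hold_point_z is the distance from the TCP to the grasp point, in m); z points along the fingers, y is the line along which they close (so a half turn about z gives the same grasp; the last joint's range is limited). The gripper opens to 85 mm and grips with 20 to 120 N. Pads are 22 mm wide; open, the fingers measure 114 mm over their backs; the gripper's body (76 mm by 85 mm) begins 54 mm behind the grasp point. The pads swing forward as they close: fully open they stand 13 mm farther back than shut.
Start: joints at [66.75, 4.979, 10.078, 95.1, 0, 90], TCP at [0.217, 0.505, 0.231] pointing down, gripper open.
Joint ranges: [-179.16, 179.16], [-48.56, 103.87], [-65.8, 70.77], [-126.05, 130.52], [-82.76, 87.17], [-180, 180]. Speed limits (degrees/s): [127.2, 127.2, 147.25, 180, 180, 180].

INTERFACE

Orientations are given as [roll, pitch, yaw] about the fixed x, y, z axes, in that order (R = Rz(yaw) Ry(pitch) Rx(roll)).
In Python, from workcell import bot gives the robot as it stands.
- The arm moves only by the tool play_rows, never from a script. Its argument "targets" is a list of rows, each an object with "grip": the closure in counts, from 0 (fully open) to 255 (shut); "linear": the shift along the world's x, y, z in cm, a list of three; "delta_rot": the turn, a rotation vector about the world's x, y, z in rad, a list of three. A call has 1 to 10 rows; each row is the pose to reach, as a shift and turn from the pose commanded when the call began; what a row does not reach only later rows make up. A row lasts 1/10 s, in which the tool goes at most 50 mm and 8.59 degrees, less where a joint would pass 70% of its speed; a pose out of reach is approached as far as the arm can. A call with a gripper value outside its range is refused whole. The fingers move at their own pace and stop on an object; "force" is the grip in N (left out, the last holds). Time passes only in rows, so rows that repeat a pose let the fingers close. It gives the time, the measured TCP pose, the force, the opening and the grip force at its end, in the units of the state.
- bot.get_obs(): the state, without advancing time (a new reading comes with each control period).
- bot.camera(name): name is "scene" or "top" or "wrist"; returns a dict with "color" (384x512x3 uint8, red, green, blue), "range_z" (384x512 float32, m along the optical axis (not along the pixel's ray), 0 where there is no reading), "fov_y" (degrees; the focal length in pixels is half the picture's height over the tangent of half this angle, whatever the lens; pixels are square), "cx", "cy" (the principal point, pixels), "world_to_cam" (4x4, takes a point from world to camera coordinates). Camera axes: x right, y up, looking along -z (the intrinsics and any distortion apply to the point x, -y, -z); pixel columns grow to the right and rows downward; lengths in m; the calibration is good to about 2 mm. A picture is of the moment at which its call begins.
- bot.job_done(): hands the job in; it is judged then, once.
Trained networks look in a picture, given as the dict that the camera call returned (one of the last four; its "shot" number tells which), for a name from the list of things; names that differ only in an ending like _2 or _b are one class to them, and where a whole thing is asked for, a point or a joint stands for the part that bears it (a point fixed in the world has none). Each returns a list of dicts, best first, with "conf" (0 to 1); they miss things now and then, are a little off and sometimes report something else, mostly with a low value. They report only what shows in the picture. A call takes as long as a camera call. They do not tell look-alikes from the thing itself.
- bot.search_frame(picture, target): "box" ([left, top, right, bottom] in pixels, round what is visible of it).
- bot.trace(picture, target): "pixels" (384x512 bool, what is visible of it) and "box" ([left, top, right, bottom] in pixels, round what is visible of it).
- bot.pinpoint(picture, target): "pixel" ([column, row] in pixels: a listed point, or the origin of a listed thing).
The state is a dict: "time": time; "q": joint angles; "qd": joint speeds; "joint_efforts": joint torques, N m; "ee_pos": TCP position; "tcp_rot": TCP orientation; "wrist_force": force on the tool from outside, world axes, zero at the start; "torque": the same for the moment, N m; "opening": finger opening in m; "grasp_force": force on a finger pad.
Only numpy, scipy, OpenCV 4.12 (cv2) and the standard library are available. Lean on these libraries where they do the work, as an engineer would, in place of code of your own. Each camera call takes 0.05 s, during which the arm holds its last target. There are 200 camera calls.

TASK

Stand the white square jar on the holder's plate and push it in between the two orange spring clips until it snaps in fully home, so that it cannot turn. Then set the green lid level on its mouth, catch the thread without crossing it (turning it back anticlockwise until it drops shows the thread start), and screw it clockwise until it is fully tight. Leave the other things on the counter where they stand.

Things in the scene. Friction and masses are not known exactly. Their poses are not given: they have to be found in the camera images.
- jar: white square jar with a threaded neck, about 300 g. Body 64 x 64 mm, 8 mm chamfers on its upright edges, 102 mm high; neck 53 mm diameter (62 over the threads) up to the rim at 126 mm, edge chamfered 3 mm; mouth closed by a grey inner seal. Origin: centre of the underside; x, y square to the sides, z up; blue labels on the -x and +x faces. Turns with the lid unless held by the holder
- jar_rim (a point): centre of the mouth in the rim's plane, 126 mm above the jar's underside. Thread: 3 starts, right-handed, lead 19.2 mm a turn (6.4 mm between neighbouring threads), threads 2.6 mm thick. Their upper ends, past which a lug drops in, are 121 mm up at bearings 0, 120, 240 deg anticlockwise from the jar's x axis; each runs down clockwise for 196 deg
- jar_tight (a point): point at bearing -102 deg from the jar's x axis, 35 mm from its axis, 112 mm up: one of the lid's white ribs stands within 35 deg of here when the lid is fully tight (a thread start is caught at +12 deg, the lugs bite at about -66 deg, and firm tightening with about 1 N m ends at -82 to -95 deg, or a little more with low friction)
- lid: green screw lid, 70 mm diameter, about 80 g, lying opening down. Origin: centre of the skirt's lower edge, z up. Plate 14 to 18 mm up; on it a bar grip 16 mm wide (y), 56 long (x), its top at 42 mm. Inside the skirt's lower edge three lugs, 9.5 x 2.6 mm, 2.7 mm up, at bearings 0, 120, 240 deg from the lid's x, each under a white rib on the outside; 1 mm play round the neck
- lid_rib0 (a point): lower end of the white rib at the lid's +x, 35 mm from its axis. The lid's origin stands 117 to 124 mm above the jar's underside while its lugs rest on top of the threads, 115 to 117 mm when just dropped in past a thread's upper end (rib about 12 deg anticlockwise of it), 112 mm when tight, some 95 to 105 deg further clockwise
- lid_rib1 (a point): lower end of the white rib at 120 deg from the lid's x axis
- lid_rib2 (a point): lower end of the white rib at 240 deg from the lid's x axis
- holder: fixed plate 5 mm thick, 104 mm wide (y). Origin: on the counter under the jar's home; plate from x -126 to +46 mm. Put the jar over it at x about -90 mm, sides square to it, and push it along +x (a foot held a few mm clear does not dig in) between grey side fences (67 mm apart, 26 mm high) to the back stop (41 mm high, at x 33.6), which it meets with its centre 0 to 1.6 mm past the origin
- clip_l (a joint): left orange spring clip (holder +y), at x -38 to +38 mm, 42 to 58 mm up. Rad: 0 closed, grows outward, 0.08 as the jar's chamfers spread it; the slippery pair resist the push with about 5 to 10 N and spring back behind the jar's rear chamfers as it comes home
- clip_r (a joint): right orange spring clip (holder -y), the same mirrored
- spice_jar: bystander: spice jar with red lid, 45 mm diameter, 106 mm high; origin under its centre
- tumbler: bystander: clear glass tumbler standing mouth down, 69 mm diameter, 87 mm high; origin under its centre
- press: bystander: light-grey coffee tamper, 58 mm diameter, 86 mm high; origin under its centre
- squeeze_bottle: bystander: brown squeeze bottle, 56 mm diameter, 178 mm high; origin under its centre
Not all that is in view belongs to the job. Of the things that look like the lid, take the one that is farthest to the robot's left at the start.

How it is judged (in metres and radians):
On the way, in this order (a step that is already met when the one before it is completed fails the run):
1. the jar stands upright in the holder, fully home between the snapped-in clips (x of jar in the frame of holder between -0.004 and 0.005 m and y of jar in the frame of holder between -0.005 and 0.005 m and z of jar in the frame of holder below 0.009 m and angle between jar's own z axis and vertical below 0.05 rad and value of joint each of clip_l, clip_r below 0.04 rad), for 0.2 s.
2. the lid is seated level on the jar's mouth, not yet tightened (horizontal distance between lid and jar_rim below 0.004 m and angle between the z axis of lid and the z axis of jar, either way round below 0.08 rad and z of lid in the frame of jar between 0.1138 and 0.126 m), for 0.1 s.
3. the lid is screwed down onto the rim, level (horizontal distance between lid and jar_rim below 0.003 m and angle between the z axis of lid and the z axis of jar, either way round below 0.05 rad and z of lid in the frame of jar below 0.1132 m), for 0.1 s.
At the end, for the whole second after the job is handed in: the jar stands upright in the holder (within 5 mm of home, on the plate) with both clips sprung back; the lid is level on it (within 3 deg), down on the rim (within 1.2 mm) and turned tight (a rib within 23 mm of the tight point); both at rest (all of step 1 and all of step 3 and horizontal distance between any of lid_rib0, lid_rib1, lid_rib2 and jar_tight below 0.023 m and linear speed of each of lid, jar below 0.02 m/s); the robot touches nothing.
It fails at once if a bystander is pushed more than 30 mm or toppled (distance of any of spice_jar, tumbler, press, squeeze_bottle from where it was at the start of the episode above 0.03 m or angle between any of spice_jar, tumbler, press, squeeze_bottle's own z axis and vertical above 0.5 rad).
It fails at once if the jar is tipped over (angle between jar's own z axis and vertical above 0.8 rad).
It also fails if it takes over 72 s, if anything falls off the work surface, if the arm or the gripper's body presses on something with over 40 N, if the wrist force passes 120 N, or if a joint passes its speed limit or range.

## Working session

There is one attempt and no reset: what is moved stays moved. The work goes in short steps, Python scripts to look and compute and a tool call to move; the robot and the scene stay as the last step left them, time stands still between calls to the robot, and variables do not carry over. Pictures are saved under pics/ and viewed, at most 10 in all, crops included, and the job is handed in when it is done.

Besides the shell and the picture viewer there is one more tool, called after "Call:" as a command line: name --argument value ..., lists and objects as JSON in quotes. play_rows: Moves the arm, as the interface text tells. Its arguments: {"type":"object","properties":{"targets":{"type":"array","items":{"type":"object","properties":{"grip":{"type":"number"},"linear":{"type":"array","items":{"type":"number"}},"delta_rot":{"type":"array","items":{"type":"number"}}}}},"force":{"type":"number"}},"required":["targets"]}

```bash
mkdir -p pics; ls
cat > h.py <<'E'
from workcell import bot
import numpy as np, cv2
def K(p): 
    f=192/np.tan(np.radians(p["fov_y"]/2)); return f,p["cx"],p["cy"]
def to_world(p,u,v,d=None):
    f,cx,cy=K(p)
    if d is None:
        r=p["range_z"]; a=r[max(0,int(v)-2):int(v)+3,max(0,int(u)-2):int(u)+3]; a=a[a>0]; d=np.median(a)
    c=np.array([(u-cx)/f*d,-(v-cy)/f*d,-d,1]); return (np.linalg.inv(p["world_to_cam"])@c)[:3]
def on_z(p,u,v,z):
    a=to_world(p,u,v,.1);b=to_world(p,u,v,1.); t=(z-a[2])/(b[2]-a[2]); return a+t*(b-a)
def proj(p,P):
    f,cx,cy=K(p); c=p["world_to_cam"]@np.append(P,1); return cx+f*c[0]/-c[2],cy-f*c[1]/-c[2]
def cloud(p,mask):
    f,cx,cy=K(p); v,u=np.nonzero(mask&(p["range_z"]>0)); d=p["range_z"][v,u]
    c=np.stack([(u-cx)/f*d,-(v-cy)/f*d,-d,np.ones_like(d)]); return (np.linalg.inv(p["world_to_cam"])@c)[:3].T
def save(p,n,s=1):
    im=cv2.cvtColor(p["color"],cv2.COLOR_RGB2BGR); cv2.imwrite("pics/"+n,cv2.resize(im,None,fx=s,fy=s) if s!=1 else im)
E
python3 - <<'E'
from h import *
np.set_printoptions(precision=3,suppress=True)
ps={n:bot.camera(n) for n in ("scene","top")}
out=[]
for n,p in ps.items():
    print(n,p["fov_y"],p["cx"],p["cy"],[k for k in p])
    out.append(cv2.cvtColor(p["color"],cv2.COLOR_RGB2BGR))
    for t in ["jar","jar_rim","lid","lid_rib0","holder","clip_l","clip_r","spice_jar","tumbler","press","squeeze_bottle"]:
        for r in bot.pinpoint(p,t)[:4]:
            u,v=r["pixel"]
            try: w=to_world(p,u,v)
            except Exception: w=None
            print(t,round(r["conf"],2),np.round([u,v]),w,on_z(p,u,v,0)[:2])
cv2.imwrite("pics/a.png",cv2.resize(np.vstack(out),(450,675))[:600]) if 0 else None
cv2.imwrite("pics/a.png",cv2.resize(np.hstack(out),(800,300)))
save(ps["top"],"top.png",1.5)
E
```

```text
pics
scene 56.367733382386106 257.6342332978484 193.45992587805506 ['color', 'range_z', 'fov_y', 'cx', 'cy', 'world_to_cam', 'shot']
jar 0.73 [221. 158.] [0.544 0.365 0.03 ] [0.565 0.397]
jar 0.69 [222. 134.] [0.557 0.368 0.115] [0.653 0.512]
jar_rim 0.72 [220. 123.] [0.578 0.403 0.125] [0.688 0.57 ]
lid 0.92 [305. 227.] [ 0.527 -0.009  0.036] [0.552 0.012]
lid 0.68 [204. 239.] [0.322 0.142 0.018] [0.329 0.156]
lid 0.67 [250. 184.] [0.536 0.215 0.027] [0.554 0.238]
lid_rib0 0.88 [260. 179.] [0.592 0.235 0.   ] [0.593 0.235]
lid_rib0 0.87 [296. 228.] [0.523 0.016 0.015] [0.533 0.025]
lid_rib0 0.84 [198. 248.] [0.3   0.144 0.   ] [0.3   0.144]
lid_rib0 0.74 [248. 196.] [ 0.515  0.204 -0.   ] [0.515 0.204]
holder 0.76 [359. 272.] [ 0.541 -0.171  0.003] [ 0.543 -0.17 ]Traceback (most recent call last):
  File "<stdin>", line 9, in <module>
ValueError: it knows: holder, jar, jar_rim, jar_tight, lid, lid_rib, press, spice_jar, squeeze_bottle, tumbler
```

Run:
```python
from h import *
np.set_printoptions(precision=3,suppress=True)
ps={n:bot.camera(n) for n in ("scene","top")}
out=[]
for n,p in ps.items():
    print(n)
    out.append(cv2.cvtColor(p["color"],cv2.COLOR_RGB2BGR))
    for t in ["jar","jar_rim","lid","lid_rib","holder","spice_jar","tumbler","press","squeeze_bottle"]:
        for r in bot.pinpoint(p,t)[:8]:
            u,v=r["pixel"]
            if r["conf"]<.3: continue
            print(t,round(r["conf"],2),np.round([u,v]),to_world(p,u,v),on_z(p,u,v,0)[:2])
cv2.imwrite("pics/a.png",out[0])
save(ps["top"],"top.png",1.5)
```

```text
scene
jar 0.75 [291. 208.] [0.563 0.076 0.015] [0.574 0.086]
jar 0.7 [264. 238.] [0.434 0.042 0.021] [0.445 0.055]
jar 0.62 [224. 159.] [0.551 0.361 0.027] [0.57 0.39]
jar_rim 0.84 [221. 123.] [0.582 0.405 0.124] [0.692 0.57 ]
lid 0.96 [251. 183.] [0.538 0.214 0.031] [0.56  0.241]
lid 0.85 [305. 228.] [ 0.526 -0.009  0.033] [0.549 0.01 ]
lid 0.8 [205. 240.] [0.322 0.139 0.017] [0.328 0.152]
lid_rib 0.96 [218. 236.] [0.36  0.141 0.002] [0.361 0.142]
lid_rib 0.94 [260. 178.] [ 0.597  0.24  -0.001] [0.597 0.24 ]
lid_rib 0.93 [317. 236.] [ 0.549 -0.033  0.003] [ 0.551 -0.031]
lid_rib 0.91 [194. 230.] [0.312 0.166 0.039] [0.327 0.198]
lid_rib 0.71 [219. 124.] [0.571 0.399 0.126] [0.681 0.567]
lid_rib 0.68 [296. 230.] [0.519 0.012 0.014] [0.528 0.02 ]
lid_rib 0.66 [309. 220.] [ 0.548 -0.003  0.039] [0.577 0.019]
lid_rib 0.6 [241. 177.] [0.541 0.266 0.016] [0.552 0.282]
holder 0.61 [359. 274.] [ 0.536 -0.175  0.005] [ 0.54  -0.174]
spice_jar 0.73 [286. 208.] [0.556 0.089 0.008] [0.562 0.094]
tumbler 0.82 [192. 181.] [0.417 0.342 0.025] [0.43  0.368]
press 0.95 [222. 206.] [0.425 0.206 0.017
[... 566 characters left out ...]
9   0.142 -0.001] [0.29  0.142]
lid_rib 0.73 [282. 164.] [ 0.551 -0.03   0.018] [ 0.556 -0.031]
lid_rib 0.72 [268. 170.] [0.531 0.018 0.019] [0.536 0.017]
lid_rib 0.65 [234. 221.] [0.367 0.138 0.001] [0.367 0.138]
lid_rib 0.6 [215. 233.] [0.327 0.203 0.001] [0.327 0.203]
lid_rib 0.55 [266. 157.] [0.584 0.023 0.004] [0.585 0.023]
holder 0.9 [323. 165.] [ 0.544 -0.173  0.006] [ 0.546 -0.174]
spice_jar 0.54 [245. 162.] [0.555 0.096 0.048] [0.567 0.096]
tumbler 0.9 [166. 205.] [0.414 0.35  0.088] [0.429 0.366]
press 0.48 [210. 200.] [0.425 0.212 0.084] [0.439 0.22 ]
squeeze_bottle 0.72 [254. 194.] [0.432 0.072 0.122] [0.455 0.07 ]
squeeze_bottle 0.55 [245. 161.] [0.556 0.096 0.061] [0.572 0.096]
```

View pics/top.png

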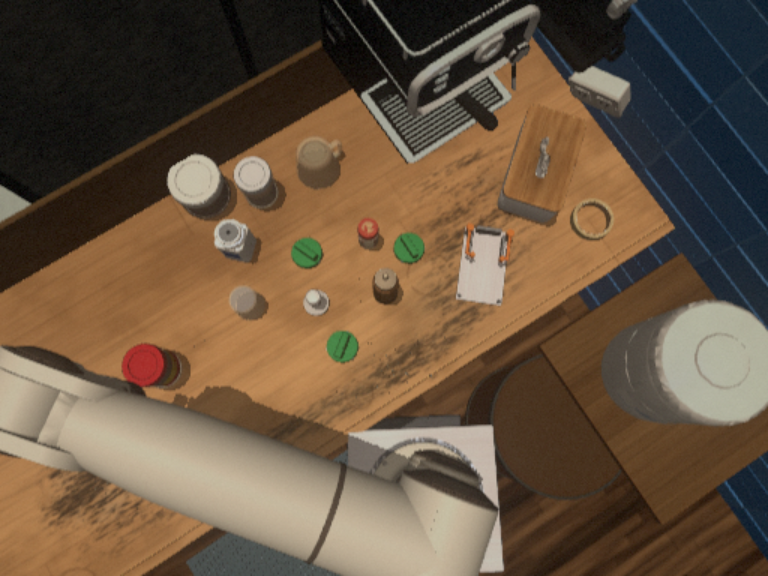

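View pics/a.png

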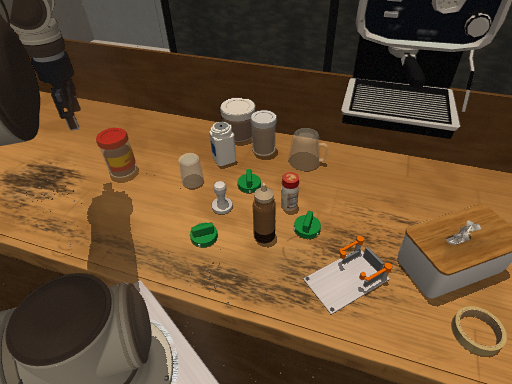

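The top and scene views show three green lids. The left-most, at top (306,252), is the right one, at about (0.54, 0.22). The jar is at top (232,238), about (0.57, 0.38), and the holder is near (0.54, -0.17). Next I'll measure these roughly.

Run:
```python
from h import *
np.set_printoptions(precision=3,suppress=True)
o=bot.get_obs(); print(o["ee_pos"],o["tcp_rot"],bot.hold_point_z)
for n in ("top","scene"):
    p=bot.camera(n); print(n,"cam",np.linalg.inv(p["world_to_cam"])[:3,3])
    C=cloud(p,np.ones((384,512),bool))
    for t in ("jar","holder","lid"):
        for r in bot.trace(p,t)[:4]:
            if r["conf"]<.3: continue
            c=cloud(p,r["pixels"]); c=c[c[:,2]>-.01]
            print(t,round(r["conf"],2),np.array(r["box"]),np.median(c,0),c.min(0),c.max(0))
            if t=="holder":
                q=c[abs(c[:,2]-.005)<.004]; print(" plate rect",cv2.minAreaRect((q[:,:2]*1000).astype(np.float32)))
                q=c[c[:,2]>.02]; print(" high",len(q), q[:, :].mean(0) if len(q) else 0)
            if t=="jar":
                for a,b in((.09,.108),(.112,.135)):
                    q=c[(c[:,2]>a)&(c[:,2]<b)]
                    if len(q)>5: print(" ",a,q.mean(0),cv2.minAreaRect((q[:,:2]*1000).astype(np.float32)))
            if t=="lid":
                q=c[c[:,2]>.03]
                if len(q)>4: print("  bar",q.mean(0),cv2.minAreaRect((q[:,:2]*1000).astype(np.float32)))
    # obstacles near jar: z>.03
    m=(C[:,2]>.03)&(np.hypot(C[:,0]-.575,C[:,1]-.385)<.15)
    H=np.zeros((15,15));
    for x,y,z in C[m]:
        i=int((x-.425)/.02);j=int((y-.235)/.02); H[i,j]=max(H[i,j],z*1000)
    print(H.astype(int))
```

```text
[0.217 0.505 0.231] [-179.999    0.001  156.747] 0.0187
top cam [0.186 0.093 1.436]
jar 0.75 [144.4 144.2 171.1 171.9] [0.561 0.379 0.106] [ 0.536  0.351 -0.003] [0.64  0.447 0.134]
  0.09 [0.558 0.379 0.101] ((571.7861938476562, 388.26605224609375), (64.820068359375, 62.5212287902832), 74.4816665649414)
  0.112 [0.571 0.387 0.125] ((572.9652709960938, 387.762939453125), (61.53123092651367, 59.53903579711914), 9.081442832946777)
holder 0.76 [305.  150.5 343.3 201.8] [ 0.508 -0.166  0.007] [ 0.415 -0.239 -0.004] [ 0.602 -0.1    0.066]
 plate rect ((511.50030517578125, -166.15658569335938), (107.87334442138672, 185.3846893310547), 77.20126342773438)
 high 265 [ 0.556 -0.176  0.045]
lid 0.77 [193.6 157.4 213.2 182.7] [0.546 0.235 0.02 ] [0.517 0.201 0.001] [0.585 0.269 0.051]
  bar [0.55  0.235 0.042] ((550.5866088867188, 234.41909790039062), (52.33453369140625, 16.71347999572754), 50.326210021972656)
lid 0.73 [215.3 217.5 239.2 238.7] [0.333 0.159 0.02 ] [ 0.301  0.127 -0.002] [0.368 0.198 0.049]
  bar [0.334 0.161 0.042] ((334.4493408203125, 161.1460723876953), (16.009674072265625, 54
[... 2780 characters left out ...]
0   0]
 [  0   0   0   0   0   0   0   0   0   0   0   0   0   0   0]
 [ 39   0   0   0   0   0 102 121 118  84   0   0   0   0   0]
 [ 43  42   0   0   0   0 127 127 127 121   0   0   0   0   0]
 [  0  41   0   0   0 100 126 128 128 123   0   0   0   0   0]
 [  0   0   0   0   0  95 125 127 126   0   0   0   0   0   0]
 [  0   0   0   0   0   0   0   0   0   0   0   0   0   0   0]
 [  0   0   0   0   0   0   0   0   0   0 111 112 113   0   0]
 [  0   0   0   0 128 129 128   0   0 111 114 112 114 113   0]
 [  0   0   0 129 130 127 129 126 112 114 111 110 111 109   0]
 [  0   0   0 129 127 127 129 128 111 113 112 111 111   0   0]
 [  0   0   0 127 125 127 129 126 109 114 110 108   0   0   0]]
```

Call:
play_rows --targets '[{"linear": [33,-13,2],"delta_rot": [0,0,0.135],"grip": 0},{"linear": [33,-13,2],"delta_rot": [0,0,0.135],"grip": 0},{"linear": [33,-13,2],"delta_rot": [0,0,0.135],"grip": 0},{"linear": [33,-13,2],"delta_rot": [0,0,0.135],"grip": 0},{"linear": [33,-13,2],"delta_rot": [0,0,0.135],"grip": 0},{"linear": [33,-13,2],"delta_rot": [0,0,0.135],"grip": 0},{"linear": [33,-13,2],"delta_rot": [0,0,0.135],"grip": 0},{"linear": [33,-13,2],"delta_rot": [0,0,0.135],"grip": 0},{"linear": [33,-13,2],"delta_rot": [0,0,0.135],"grip": 0},{"linear": [33,-13,2],"delta_rot": [0,0,0.135],"grip": 0}]' --force 40

```text
time: 2.75
ee_pos: [0.5464, 0.3758, 0.2513]
tcp_rot: [-180.0, -0.0, 164.5]
wrist_force: [-0.6, 0.1, 0.7]
opening: 0.0849
grasp_force: 0.0
```

Run:
```python
from h import *
np.set_printoptions(precision=3,suppress=True)
o=bot.get_obs(); print(o["time"],o["ee_pos"],o["tcp_rot"],o["q"])
p=bot.camera("wrist"); T=np.linalg.inv(p["world_to_cam"]); print(p["fov_y"],T); save(p,"w1.png")
for t in ("jar","jar_rim","jar_tight"):
    for r in bot.pinpoint(p,t)[:3]:
        u,v=r["pixel"]; print(t,r["conf"],u,v,[on_z(p,u,v,z)[:2] for z in (0,.112,.126)])
for r in bot.trace(p,"jar")[:2]:
    c=cloud(p,r["pixels"]); print(r["conf"],r["box"])
    for a,b in((.06,.098),(.098,.108),(.12,.135)):
        q=c[(c[:,2]>a)&(c[:,2]<b)]
        if len(q)>5: print(a,len(q),q.mean(0),cv2.minAreaRect((q[:,:2]*1000).astype(np.float32)))
```

```text
2.75 [0.546 0.376 0.251] [-179.997   -0.027  164.503] [ 34.509  22.431  33.184 100.773   0.019  50.006]
63.43385313093777 [[ 0.268 -0.92  -0.287  0.473]
 [ 0.963  0.256  0.082  0.396]
 [-0.002 -0.298  0.954  0.395]
 [ 0.     0.     0.     1.   ]]
jar 0.95 273.9 172.0 [array([0.574, 0.391]), array([0.545, 0.393]), array([0.542, 0.393])]
jar_rim 0.63 277.2 208.0 [array([0.624, 0.383]), array([0.581, 0.387]), array([0.576, 0.387])]
jar_rim 0.35 68.1 232.6 [array([0.581, 0.094]), array([0.55, 0.18]), array([0.547, 0.19 ])]
jar_tight 0.71 241.4 190.3 [array([0.586, 0.344]), array([0.554, 0.358]), array([0.55, 0.36])]
0.95 [248.7, 148.6, 312.9, 230.8]
0.06 425 [0.541 0.396 0.08 ] ((543.9835205078125, 397.0), (62.42992401123047, 8.213985443115234), 76.02587890625)
0.098 712 [0.551 0.393 0.102] ((571.3296508789062, 390.70281982421875), (63.71812057495117, 63.25013732910156), 75.4291763305664)
0.12 2768 [0.57  0.391 0.126] ((571.8113403320312, 392.27215576171875), (57.52919387817383, 59.255374908447266), 77.48041534423828)
```

View pics/w1.png

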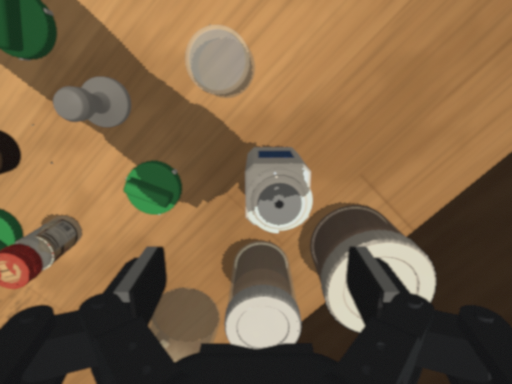

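The jar is at wrist (275,190) with its blue label facing the robot. From this I get centre (0.572, 0.391), sides at -14.5°, and jar x pointing away from the robot.

Call:
play_rows --targets '[{"linear": [2.5,1.6,0],"delta_rot": [0,0,0.017],"grip": 0},{"linear": [2.5,1.6,-5],"delta_rot": [0,0,0.017],"grip": 0},{"linear": [2.5,1.6,-10],"delta_rot": [0,0,0.017],"grip": 0},{"linear": [2.5,1.6,-15],"delta_rot": [0,0,0.017],"grip": 0},{"linear": [2.5,1.6,-18.9],"delta_rot": [0,0,0.017],"grip": 0},{"linear": [2.5,1.6,-18.9],"delta_rot": [0,0,0.017],"grip": 0},{"linear": [2.5,1.6,-18.9],"delta_rot": [0,0,0.017],"grip": 0},{"linear": [2.5,1.6,-18.9],"delta_rot": [0,0,0.017],"grip": 0}]' --force 40

```text
time: 3.8
ee_pos: [0.5728, 0.3922, 0.0653]
tcp_rot: [179.9, 0.1, 165.5]
wrist_force: [0.1, 0.3, 0.6]
opening: 0.0854
grasp_force: 0.0
```

Call:
play_rows --targets '[{"linear": [0,0,0],"delta_rot": [0,0,0],"grip": 160},{"linear": [0,0,0],"grip": 160,"delta_rot": [0,0,0]},{"linear": [0,0,0],"grip": 160,"delta_rot": [0,0,0]},{"linear": [0,0,0],"grip": 160,"delta_rot": [0,0,0]},{"linear": [0,0,0],"grip": 160,"delta_rot": [0,0,0]}]' --force 50

```text
time: 4.3
ee_pos: [0.5728, 0.3917, 0.0643]
tcp_rot: [179.9, 0.1, 165.5]
wrist_force: [-1.3, -1.8, 5.9]
opening: 0.0636
grasp_force: 51.3
```

Call:
play_rows --targets '[{"linear": [0,0,3],"delta_rot": [0,0,0],"grip": 160},{"linear": [-0.5,0,7],"delta_rot": [0,0,0],"grip": 160},{"linear": [-2,0,12],"delta_rot": [0,0,0],"grip": 160},{"linear": [-4,-1,16],"delta_rot": [0,0,0],"grip": 160},{"linear": [-6,-4,20],"delta_rot": [0,0,0],"grip": 160},{"linear": [-8,-8,20],"delta_rot": [0,0,0],"grip": 160},{"linear": [-9,-12.5,20],"delta_rot": [0,0,0],"grip": 160},{"linear": [-10,-17,20],"delta_rot": [0,0,0],"grip": 160},{"linear": [-11,-22,20],"delta_rot": [0,0,0],"grip": 160},{"linear": [-12,-26,20],"delta_rot": [0,0,0],"grip": 160}]'

```text
time: 5.3
ee_pos: [0.4512, 0.1293, 0.2628]
tcp_rot: [180.0, 0.1, 165.5]
wrist_force: [1.3, -0.3, -2.1]
opening: 0.063
grasp_force: 54.5
```

Call:
play_rows --targets '[{"linear": [0,-5,0],"delta_rot": [0,0,0],"grip": 160},{"linear": [0,-10,0],"delta_rot": [0,0,0],"grip": 160},{"linear": [0,-15,0],"delta_rot": [0,0,0.04],"grip": 160},{"linear": [-1,-20,0],"delta_rot": [0,0,0.04],"grip": 160},{"linear": [-2,-25,0],"delta_rot": [0,0,0.04],"grip": 160},{"linear": [-4,-28,0],"delta_rot": [0,0,0.04],"grip": 160},{"linear": [-4,-28,0],"delta_rot": [0,0,0.04],"grip": 160},{"linear": [-4,-28,0],"delta_rot": [0,0,0.04],"grip": 160}]'

```text
time: 6.1
ee_pos: [0.4118, -0.1493, 0.2628]
tcp_rot: [180.0, 0.0, 167.6]
wrist_force: [-1.2, -0.1, -2.2]
opening: 0.0631
grasp_force: 54.8
```

Run:
```python
from h import *
np.set_printoptions(precision=3,suppress=True)
o=bot.get_obs(); print(o["time"],o["ee_pos"],o["tcp_rot"],o["q"],o["opening"],o["grasp_force"],o["wrist_force"])
p=bot.camera("wrist"); save(p,"w2.png")
for t in ("holder","jar","jar_rim"):
    for r in bot.pinpoint(p,t)[:3]:
        u,v=r["pixel"]; print(t,r["conf"],u,v,on_z(p,u,v,0)[:2])
for r in bot.trace(p,"holder")[:2]:
    c=cloud(p,r["pixels"]); print(r["conf"],r["box"])
    q=c[abs(c[:,2]-.005)<.004]; print(" plate",len(q),cv2.minAreaRect((q[:,:2]*1000).astype(np.float32)))
    for a in (.015,.035,.044):
        q=c[(c[:,2]>a)&(c[:,2]<a+.02)]; print(a,len(q),q.mean(0),q.min(0),q.max(0))
    np.save("hold.npy",c)
for r in bot.trace(p,"jar")[:1]:
    c=cloud(p,r["pixels"]); print("jar",r["conf"],r["box"],np.percentile(c,[2,50,98],axis=0))
```

```text
6.1 [ 0.412 -0.149  0.263] [179.991   0.047 167.61 ] [-19.943  -9.436  -0.339  99.051   0.015  -7.553] 0.06308829883552282 54.82167720794678 [-1.202 -0.06  -2.216]
jar 0.86 255.6 206.3 [ 0.484 -0.167]
jar_rim 0.69 254.7 340.5 [ 0.709 -0.218]
jar 0.85 [171.0, 159.9, 346.5, 355.6] [[ 0.376 -0.174  0.219]
 [ 0.389 -0.145  0.317]
 [ 0.413 -0.117  0.326]]
```

View pics/w2.png

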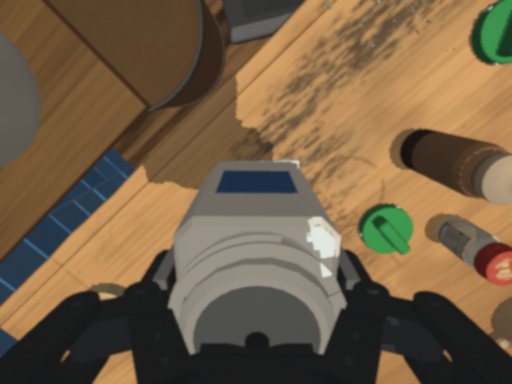

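The held jar hides the holder in this wrist view. I'll shift sideways so the holder shows beside it.

Call:
play_rows --targets '[{"linear": [2,5,0],"delta_rot": [0,0,0],"grip": 160},{"linear": [4,10,0],"delta_rot": [0,0,0],"grip": 160},{"linear": [4,15,0],"delta_rot": [0,0,0],"grip": 160},{"linear": [4,16,0],"delta_rot": [0,0,0],"grip": 160},{"linear": [4,16,0],"delta_rot": [0,0,0],"grip": 160}]'

```text
time: 6.9
ee_pos: [0.4521, 0.0143, 0.2621]
tcp_rot: [180.0, -0.0, 168.0]
wrist_force: [0.2, -0.4, -2.2]
opening: 0.0634
grasp_force: 55.0
```

Run:
```python
from h import *
np.set_printoptions(precision=3,suppress=True)
o=bot.get_obs(); print(o["time"],o["ee_pos"],o["tcp_rot"])
for n in("wrist","top"):
  p=bot.camera(n); 
  if n=="wrist": save(p,"w3.png")
  for r in bot.pinpoint(p,"holder")[:2]:
    u,v=r["pixel"]; print(n,r["conf"],u,v,on_z(p,u,v,0)[:2])
  for r in bot.trace(p,"holder")[:2]:
    k=cv2.erode(r["pixels"].astype(np.uint8),np.ones((3,3)))>0
    c=cloud(p,k); print(r["conf"],r["box"])
    q=c[abs(c[:,2]-.005)<.004]; print(" plate",len(q),cv2.minAreaRect((q[:,:2]*1000).astype(np.float32)))
    # orange / dark parts
    m=p["color"].astype(int); O=(m[...,0]>150)&(m[...,0]-m[...,2]>90)&(m[...,1]<150)
    d=cloud(p,O&r["pixels"]); d=d[(d[:,2]>.035)&(d[:,2]<.065)]
    lab=np.zeros(len(d)); 
    print(" orange",len(d))
    if len(d)>10:
        _,l,ce=cv2.kmeans(d.astype(np.float32),2,None,(3,50,1e-6),5,0)
        for i in (0,1):
            e=d[l.ravel()==i]; print(i,len(e),e.mean(0),cv2.minAreaRect((e[:,:2]*1000).astype(np.float32)), cv2.fitLine((e[:,:2]*1000).astype(np.float32),2,0,.01,.01).ravel())
```

```text
6.9 [0.452 0.014 0.262] [179.983  -0.032 168.038]
wrist 0.64 142.8 242.4 [ 0.544 -0.173]
wrist 0.58 412.9 107.5 [0.436 0.219]
0.58 [86.6, 154.8, 180.8, 290.1]
 plate 6703 ((505.41864013671875, -172.52572631835938), (119.70240020751953, 175.56881713867188), 78.24159240722656)
 orange 467
0 346 [ 0.535 -0.213  0.056] ((535.4678955078125, -212.68626403808594), (19.1672420501709, 74.58712768554688), 69.29049682617188) [   0.95    -0.311  535.296 -212.757]
1 121 [ 0.523 -0.128  0.056] ((524.2074584960938, -128.03623962402344), (24.53666114807129, 12.117140769958496), 41.083457946777344) [   0.74     0.672  523.335 -127.952]
top 0.93 323.4 164.3 [ 0.55  -0.176]
0.79 [319.3, 150.7, 341.9, 203.4]
 plate 348 ((503.4741516113281, -189.87179565429688), (47.85179901123047, 165.08668518066406), 77.67694854736328)
 orange 52
0 26 [ 0.563 -0.222  0.057] ((558.578125, -222.14730834960938), (14.867070198059082, 34.94758605957031), 89.18109130859375) [   0.973   -0.231  562.639 -222.224]
1 26 [ 0.519 -0.21   0.056] ((519.2679443359375, -210.99258422851562), (13.667434692382812, 40.16822814941406), 58.654483795166016) [   0.882   -0.471  518.972 -210.393]
```

View pics/w3.png

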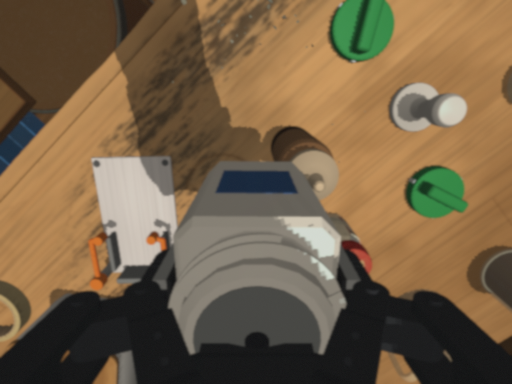

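Holder plate seen at wrist left: front corners (94,158) and (171,156), back stop near (140,272). I'll rectify the plate and fit its edges.

Run:
```python
from h import *
np.set_printoptions(precision=4,suppress=True)
p=bot.camera("wrist"); m=p["color"]
hsv=cv2.cvtColor(m,cv2.COLOR_RGB2HSV)
C=np.zeros((384,512),bool); C[150:300,80:180]=1
pl=C&(hsv[...,1]<45)&(hsv[...,2]>110)
pl=cv2.morphologyEx(pl.astype(np.uint8),cv2.MORPH_OPEN,np.ones((3,3)))
n,l,st,_=cv2.connectedComponentsWithStats(pl); i=1+np.argmax(st[1:,4]); pl=l==i; print(st[i])
# front edge: per column first row ; left edge: per row first column ; right edge
def line(pts):
    W=np.array([on_z(p,u,v,.005)[:2] for u,v in pts]); vx,vy,x,y=cv2.fitLine((W*1000).astype(np.float32),cv2.DIST_HUBER,0,.01,.01).ravel(); return np.degrees(np.arctan2(vy,vx)),np.array([x,y])/1000,np.array([vx,vy])
F=line([(u,np.nonzero(pl[:,u])[0][0]-.5) for u in range(102,165)])
L=line([(np.nonzero(pl[v])[0][0]-.5,v) for v in range(166,215)])
R=line([(np.nonzero(pl[v])[0][-1]+.5,v) for v in range(166,215)])
for a in(F,L,R): print(a)
def inter(a,b):
    t=np.linalg.solve(np.stack([a[2],-b[2]],1),b[1]-a[1]); return a[1]+t[0]*a[2]
c1,c2=inter(F,L),inter(F,R); print(c1,c2,np.linalg.norm(c1-c2))
mid=(c1+c2)/2
for yaw in(-11,-12,-13): print(yaw,mid+.126*np.array([np.cos(np.radians(yaw)),np.sin(np.radians(yaw))]))
# dark stop / fences by depth
X=cloud(p,C); s=X[(X[:,2]>.034)&(X[:,2]<.045)]; print("stop top",len(s),s.mean(0)); s=X[(X[:,2]>.022)&(X[:,2]<.03)]; print("fence",len(s),s.mean(0))
```

```text
[  96  157   84  120 6909]
(np.float32(78.72702), array([ 0.4199, -0.1532], dtype=float32), array([0.1955, 0.9807], dtype=float32))
(np.float32(-11.171788), array([ 0.457 , -0.2067], dtype=float32), array([ 0.9811, -0.1938], dtype=float32))
(np.float32(-9.367079), array([ 0.4766, -0.1067], dtype=float32), array([ 0.9867, -0.1628], dtype=float32))
[ 0.411  -0.1976] [ 0.4307 -0.0991] 0.10039679
-11 [ 0.5445 -0.1724]
-12 [ 0.5441 -0.1746]
-13 [ 0.5436 -0.1767]
stop top 191 [ 0.5696 -0.1951  0.0393]
fence 295 [ 0.5505 -0.2017  0.0258]
```

Call:
play_rows --targets '[{"linear": [0.4,-5,0],"delta_rot": [0,0,0.014],"grip": 160},{"linear": [0.4,-10,0],"delta_rot": [0,0,0.014],"grip": 160},{"linear": [0.4,-15,0],"delta_rot": [0,0,0.014],"grip": 160},{"linear": [0.4,-16.7,-4],"delta_rot": [0,0,0.014],"grip": 160},{"linear": [0.4,-16.7,-9],"delta_rot": [0,0,0.014],"grip": 160},{"linear": [0.4,-16.7,-14],"delta_rot": [0,0,0.014],"grip": 160},{"linear": [0.4,-16.7,-17],"delta_rot": [0,0,0.014],"grip": 160},{"linear": [0.4,-16.7,-17],"delta_rot": [0,0,0.014],"grip": 160},{"linear": [0.4,-16.7,-17],"delta_rot": [0,0,0.014],"grip": 160},{"linear": [0.4,-16.7,-17],"delta_rot": [0,0,0.014],"grip": 160}]'

```text
time: 8.25
ee_pos: [0.4573, -0.1563, 0.0948]
tcp_rot: [-180.0, 0.2, 168.5]
wrist_force: [-0.0, 0.3, -1.1]
opening: 0.0632
grasp_force: 54.9
```

Run:
```python
from h import *
np.set_printoptions(precision=4,suppress=True)
o=bot.get_obs(); print(o["time"],o["ee_pos"],o["tcp_rot"],o["wrist_force"])
ims=[]
for n in("scene","top"):
  p=bot.camera(n)
  for t in ("jar","jar_rim","holder"):
    for r in bot.pinpoint(p,t)[:2]:
      u,v=r["pixel"]; print(n,t,r["conf"],u,v,[on_z(p,u,v,z)[:2] for z in (0,.023,.149)])
  im=cv2.cvtColor(p["color"],cv2.COLOR_RGB2BGR)
  ims.append(cv2.resize(im[190:330,270:430] if n=="scene" else im[110:250,250:410],None,fx=2.5,fy=2.5))
cv2.imwrite("pics/p1.png",np.hstack(ims))
```

```text
8.25 [ 0.4573 -0.1563  0.0948] [-179.9722    0.1973  168.5334] [-0.0164  0.3345 -1.1304]
scene jar 0.89 329.3 282.9 [array([ 0.4688, -0.1437]), array([ 0.4556, -0.1515]), array([ 0.3829, -0.1943])]
scene jar_rim 0.75 341.4 245.3 [array([ 0.5749, -0.0923]), array([ 0.5582, -0.1018]), array([ 0.4669, -0.1536])]
scene holder 0.59 358.6 271.7 [array([ 0.5434, -0.1696]), array([ 0.5277, -0.1766]), array([ 0.442 , -0.2148])]
top jar 0.54 321.8 189.9 [array([ 0.4599, -0.1635]), array([ 0.4555, -0.1594]), array([ 0.4314, -0.1369])]
top jar_rim 0.68 328.4 181.4 [array([ 0.4886, -0.1883]), array([ 0.4837, -0.1838]), array([ 0.4572, -0.1592])]
top holder 0.88 321.1 168.0 [array([ 0.5368, -0.1669]), array([ 0.5312, -0.1627]), array([ 0.5004, -0.1399])]
```

View pics/p1.png

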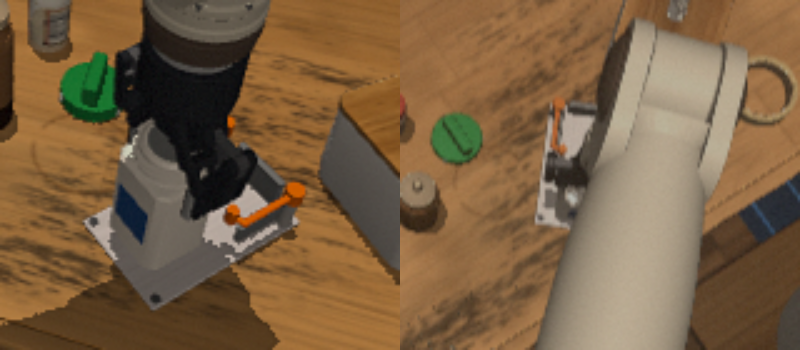

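Call:
play_rows --targets '[{"linear": [0,0,-2.2],"delta_rot": [0,0,0.005],"grip": 160},{"linear": [0,0,-2.2],"delta_rot": [0,0,0.005],"grip": 160},{"linear": [0.98,-0.19,-2.2],"delta_rot": [0,0,0.005],"grip": 160},{"linear": [1.96,-0.39,-2.2],"delta_rot": [0,0,0.005],"grip": 160},{"linear": [2.94,-0.58,-2.2],"delta_rot": [0,0,0.005],"grip": 160},{"linear": [3.92,-0.78,-2.2],"delta_rot": [0,0,0.005],"grip": 160},{"linear": [3.92,-0.78,-2.2],"delta_rot": [0,0,0.005],"grip": 160}]'

```text
time: 9.35
ee_pos: [0.4966, -0.1635, 0.0698]
tcp_rot: [180.0, -0.0, 168.9]
wrist_force: [2.0, 0.7, -2.5]
opening: 0.0634
grasp_force: 55.0
```

Call:
play_rows --targets '[{"linear": [0,0,0.2],"delta_rot": [0,0,0],"grip": 160},{"linear": [0.98,-0.19,0.2],"delta_rot": [0,0,0],"grip": 160},{"linear": [1.96,-0.39,0.2],"delta_rot": [0,0,0],"grip": 160},{"linear": [2.94,-0.58,0.2],"delta_rot": [0,0,0],"grip": 160},{"linear": [3.92,-0.78,0.2],"delta_rot": [0,0,0],"grip": 160},{"linear": [4.6,-0.91,0.2],"delta_rot": [0,0,0],"grip": 160},{"linear": [4.6,-0.91,0.2],"delta_rot": [0,0,0],"grip": 160}]'

```text
time: 10.05
ee_pos: [0.5429, -0.1724, 0.0722]
tcp_rot: [179.9, 0.1, 168.9]
wrist_force: [4.9, 4.0, -5.6]
opening: 0.0634
grasp_force: 54.8
```

Call:
play_rows --targets '[{"linear": [0.2,-0.04,0],"delta_rot": [0,0,0],"grip": 160},{"linear": [0.3,-0.06,0],"delta_rot": [0,0,0],"grip": 160},{"linear": [0.3,-0.06,0],"delta_rot": [0,0,0],"grip": 160}]'

```text
time: 10.35
ee_pos: [0.5445, -0.1727, 0.0723]
tcp_rot: [179.9, 0.0, 168.9]
wrist_force: [1.1, 5.1, -3.3]
opening: 0.0636
grasp_force: 55.1
```

Run:
```python
from h import *
np.set_printoptions(precision=4,suppress=True)
o=bot.get_obs(); print(o["time"],o["ee_pos"],o["tcp_rot"],o["wrist_force"])
p=bot.camera("scene")
for t in ("jar","jar_rim","holder"):
    for r in bot.pinpoint(p,t)[:2]:
      u,v=r["pixel"]; print(t,r["conf"],u,v,[on_z(p,u,v,z)[:2] for z in (0,.005,.131)])
im=cv2.cvtColor(p["color"],cv2.COLOR_RGB2BGR)
cv2.imwrite("pics/p2.png",cv2.resize(im[190:320,280:430],None,fx=4,fy=4))
```

```text
10.35 [ 0.5445 -0.1727  0.0723] [179.9432   0.0099 168.858 ] [ 1.1395  5.1461 -3.2625]
jar 0.87 357.0 271.2 [array([ 0.5417, -0.1662]), array([ 0.5383, -0.1677]), array([ 0.4528, -0.2066])]
jar_rim 0.73 369.8 235.2 [array([ 0.6548, -0.12  ]), array([ 0.6506, -0.1219]), array([ 0.5453, -0.1689])]
holder 0.78 358.3 272.4 [array([ 0.5413, -0.1703]), array([ 0.5379, -0.1718]), array([ 0.4525, -0.21  ])]
holder 0.56 247.4 183.8 [array([0.5486, 0.245 ]), array([0.5451, 0.2406]), array([0.4585, 0.1296])]
```

View pics/p2.png

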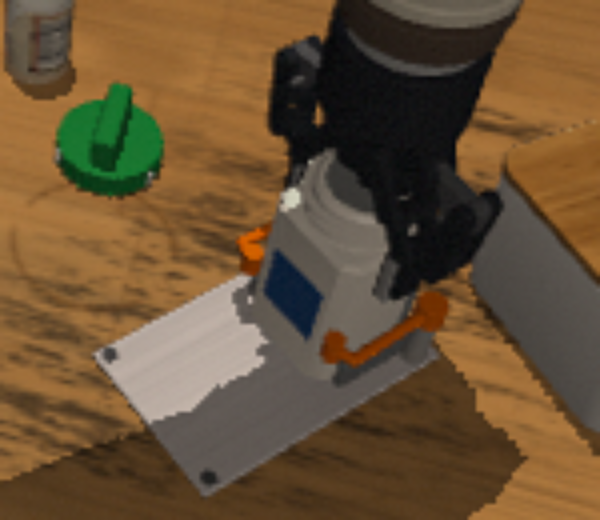

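The jar is between the clips, with the orange tips at its rear chamfers at (335,350) and (255,250). I'll lower it, give it one last nudge, then release.

Call:
play_rows --targets '[{"linear": [0,0,-0.2],"delta_rot": [0,0,0],"grip": 160},{"linear": [0.2,-0.04,-0.2],"delta_rot": [0,0,0],"grip": 160},{"linear": [0.3,-0.06,-0.2],"delta_rot": [0,0,0],"grip": 160}]'

```text
time: 10.85
ee_pos: [0.5472, -0.1732, 0.0705]
tcp_rot: [179.9, -0.0, 168.9]
wrist_force: [-3.5, 6.8, -0.3]
opening: 0.0631
grasp_force: 55.2
```

Call:
play_rows --targets '[{"linear": [0,0,0],"delta_rot": [0,0,0],"grip": 0},{"linear": [0,0,0],"delta_rot": [0,0,0],"grip": 0},{"linear": [0,0,0],"delta_rot": [0,0,0],"grip": 0},{"linear": [0,0,4],"delta_rot": [0,0,0],"grip": 0},{"linear": [0,0,9],"delta_rot": [0,0,0],"grip": 0},{"linear": [-1,0,14],"delta_rot": [0,0,0],"grip": 0},{"linear": [-3,1,19],"delta_rot": [0,0,0],"grip": 0},{"linear": [-3,1,19],"delta_rot": [0,0,0],"grip": 0},{"linear": [-3,1,19],"delta_rot": [0,0,0],"grip": 0}]'

```text
time: 11.75
ee_pos: [0.5177, -0.1641, 0.2625]
tcp_rot: [-180.0, 0.2, 168.8]
wrist_force: [0.1, 0.2, -0.4]
opening: 0.0851
grasp_force: 0.0
```

Run:
```python
from h import *
np.set_printoptions(precision=4,suppress=True)
o=bot.get_obs(); print(o["time"],o["ee_pos"],o["tcp_rot"],o["wrist_force"])
p=bot.camera("wrist"); im=cv2.cvtColor(p["color"],cv2.COLOR_RGB2BGR)
for t in ("jar","jar_rim","jar_tight","holder"):
    for r in bot.pinpoint(p,t)[:2]:
      u,v=r["pixel"]; print(t,r["conf"],u,v,[on_z(p,u,v,z)[:2] for z in (0,.005,.117,.131)])
for r in bot.trace(p,"jar")[:1]:
    c=cloud(p,r["pixels"]); print(r["conf"],r["box"])
    for a,b in((.1,.112),(.124,.137)):
        q=c[(c[:,2]>a)&(c[:,2]<b)]; print(a,len(q),q.mean(0),cv2.minAreaRect((q[:,:2]*1000).astype(np.float32)),cv2.minEnclosingCircle((q[:,:2]*1000).astype(np.float32)))
m=p["color"].astype(int); O=(m[...,0]>150)&(m[...,0]-m[...,2]>90)&(m[...,1]<150)
d=cloud(p,O); d=d[(d[:,2]>.035)&(d[:,2]<.075)]
ang=np.radians(-11.2); R=np.array([[np.cos(ang),np.sin(ang)],[-np.sin(ang),np.cos(ang)]])
h=(d[:,:2]-[.544,-.173])@R.T
for s in(1,-1):
    e=h[h[:,1]*s>0]; print(s,len(e),e.mean(0) if len(e) else 0,[ (np.round(x,3),np.round(e[abs(e[:,0]-x)<.005,1].mean(),4)) for x in np.arange(-.04,.041,.01)])
cv2.imwrite("pics/p3.png",cv2.resize(im[100:384,130:400],None,fx=2,fy=2))
```

```text
11.75 [ 0.5177 -0.1641  0.2625] [-179.9523    0.249   168.8325] [ 0.1193  0.215  -0.4047]
jar 0.94 256.2 173.9 [array([ 0.5459, -0.1705]), array([ 0.5446, -0.1703]), array([ 0.5161, -0.1644]), array([ 0.5125, -0.1637])]
jar_rim 0.8 252.5 209.4 [array([ 0.5951, -0.1855]), array([ 0.5932, -0.1851]), array([ 0.551 , -0.1751]), array([ 0.5458, -0.1738])]
jar_tight 0.79 220.1 198.8 [array([ 0.571 , -0.2264]), array([ 0.5694, -0.2254]), array([ 0.5339, -0.2041]), array([ 0.5295, -0.2015])]
0.65 [222.5, 150.3, 285.9, 238.2]
0.1 725 [ 0.5226 -0.1679  0.1064] ((544.7903442382812, -172.3610076904297), (63.114227294921875, 63.7739372253418), 79.7296142578125) ((545.1884765625, -171.9926300048828), 39.83596420288086)
0.124 2728 [ 0.5429 -0.1718  0.1306] ((543.8983764648438, -172.50003051757812), (58.82077407836914, 61.2076530456543), 10.542491912841797) ((545.2250366210938, -172.3096466064453), 31.138315200805664)
1 394 [0.0072 0.0465] [(np.float64(-0.04), np.float64(nan)), (np.float64(-0.03), np.float64(0.0454)), (np.float64(-0.02), np.float64(0.0465)), (np.float64(-0.01), np.float64(0.0463)), (np.float64(0.0), np.float64(0.0467)), (np.float64(0.01), np.float64(0.0462)), (np.float64(0.02), np.float64(0.0466)), (np.float64(0.03), np.float64(0.047)), (np.float64(0.04), np.float64(0.0464))]
-1 126 [ 0.0299 -0.044 ] [(np.float64(-0.04), np.float64(nan)), (np.float64(-0.03), np.float64(nan)), (np.float64(-0.02), np.float64(nan)), (np.float64(-0.01), np.float64(nan)), (np.float64(0.0), np.float64(nan)), (np.float64(0.01), np.float64(nan)), (np.float64(0.02), np.float64(-0.0437)), (np.float64(0.03), np.float64(-0.0443)), (np.float64(0.04), np.float64(-0.043))]<stdin>:17: RuntimeWarning: Mean of empty slice.
  ret = ret.dtype.type(ret / rcount)
```

View pics/p3.png

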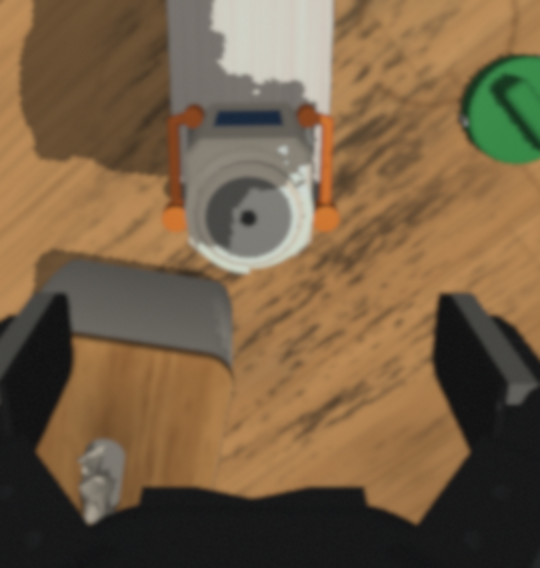

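The jar is home: both orange clip tips have closed behind its near chamfers at (195,117) and (307,117), and the arms are parallel. The centre is at about (0.545, -0.173) and the yaw about -11°. Next is the lid.

Call:
play_rows --targets '[{"linear": [0,5,0],"delta_rot": [0,0,0.13],"grip": 0},{"linear": [0,10,0],"delta_rot": [0,0,0.27],"grip": 0},{"linear": [0,15,0],"delta_rot": [0,0,0.4],"grip": 0},{"linear": [0,20,0],"delta_rot": [0,0,0.54],"grip": 0},{"linear": [0,25,0],"delta_rot": [0,0,0.67],"grip": 0},{"linear": [1,30,0],"delta_rot": [0,0,0.8],"grip": 0},{"linear": [1.5,35,0],"delta_rot": [0,0,0.94],"grip": 0},{"linear": [1.5,37.5,0],"delta_rot": [0,0,1.073],"grip": 0},{"linear": [1.5,37.5,0],"delta_rot": [0,0,1.073],"grip": 0},{"linear": [1.5,37.5,0],"delta_rot": [0,0,1.073],"grip": 0}]'

```text
time: 13.05
ee_pos: [0.5321, 0.2116, 0.2592]
tcp_rot: [180.0, -0.1, -129.7]
wrist_force: [-0.7, 0.1, 0.1]
opening: 0.0857
grasp_force: 0.0
```

Run:
```python
from h import *
np.set_printoptions(precision=4,suppress=True)
o=bot.get_obs(); print(o["time"],o["ee_pos"],o["tcp_rot"],o["q"])
p=bot.camera("wrist"); im=cv2.cvtColor(p["color"],cv2.COLOR_RGB2BGR)
for t in ("lid","lid_rib"):
    for r in bot.pinpoint(p,t)[:6]:
      u,v=r["pixel"]; print(t,r["conf"],u,v,on_z(p,u,v,0)[:2])
for r in bot.trace(p,"lid")[:3]:
    c=cloud(p,r["pixels"]); print(r["conf"],r["box"])
    for a,b in((.012,.024),(.037,.047)):
        q=c[(c[:,2]>a)&(c[:,2]<b)]; print(a,len(q),q.mean(0),cv2.minAreaRect((q[:,:2]*1000).astype(np.float32)),cv2.minEnclosingCircle((q[:,:2]*1000).astype(np.float32)))
save(p,"l1.png")
```

```text
13.05 [0.5321 0.2116 0.2592] [ 179.9633   -0.0966 -129.688 ] [ 21.6934   9.0314  17.6728  98.7438  -0.014  -28.6185]
lid 0.97 127.5 29.2 [0.5529 0.0009]
lid 0.63 258.4 179.1 [0.551  0.2385]
lid 0.59 365.5 14.9 [0.3307 0.1664]
lid_rib 0.94 108.5 4.2 [ 0.5507 -0.0308]
lid_rib 0.92 282.6 191.6 [0.5369 0.273 ]
lid_rib 0.78 380.8 35.9 [0.3292 0.1963]
lid_rib 0.71 258.5 151.5 [0.5271 0.2098]
lid_rib 0.68 332.9 23.6 [0.3649 0.1497]
lid_rib 0.64 159.0 26.1 [0.5223 0.0222]
0.82 [233.4, 149.2, 286.2, 206.8]
0.012 1596 [0.547  0.2345 0.0183] ((547.8926391601562, 235.71632385253906), (67.76400756835938, 67.05661010742188), 55.00346374511719) ((549.0199584960938, 236.802734375), 35.48788070678711)
0.037 563 [0.5481 0.2354 0.0418] ((549.2493896484375, 236.20254516601562), (54.908103942871094, 15.731863975524902), 50.677181243896484) ((549.2063598632812, 236.23538208007812), 27.45792007446289)
0.69 [91.6, 0.0, 159.7, 63.9]
0.012 2086 [0.5493 0.0096 0.0186] ((552.9436645507812, 7.000782012939453), (60.966487884521484, 70.09115600585938), 50.84748840332031) ((550.6408081054688, 4.271175384521484), 35.413543701171875)
0.037 846 [0.5517 0.006  0.042 ] ((551.80126953125, 4.5880889892578125), (53.157020568847656, 15.894749641418457), 30.461349487304688) ((551.4027099609375, 4.559807777404785), 27.09661102294922)
0.63 [333.7, 1.8, 402.4, 47.4]
0.012 1568 [0.3438 0.1732 0.0185] ((342.7968444824219, 171.82679748535156), (42.49348449707031, 69.13671875), 44.209957122802734) ((334.7882995605469, 164.39329528808594), 35.382389068603516)
0.037 696 [0.3394 0.1621 0.0419] ((333.7435607910156, 162.4737548828125), (16.15481948852539, 55.0217399597168), 66.53136444091797) ((334.42108154296875, 164.03440856933594), 27.748212814331055)
```

View pics/l1.png

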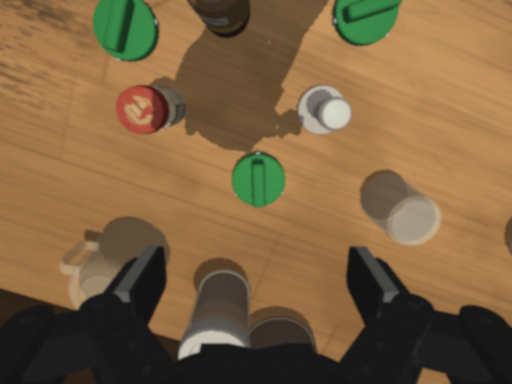

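Call:
play_rows --targets '[{"linear": [1.7,2.45,-4],"delta_rot": [0,0,0.005],"grip": 60},{"linear": [1.7,2.45,-9],"delta_rot": [0,0,0.005],"grip": 60},{"linear": [1.7,2.45,-14],"delta_rot": [0,0,0.005],"grip": 100},{"linear": [1.7,2.45,-19],"delta_rot": [0,0,0.005],"grip": 100},{"linear": [1.7,2.45,-22],"delta_rot": [0,0,0.005],"grip": 100},{"linear": [1.7,2.45,-23.5],"delta_rot": [0,0,0.005],"grip": 100},{"linear": [1.7,2.45,-23.5],"delta_rot": [0,0,0.005],"grip": 100},{"linear": [1.7,2.45,-23.5],"delta_rot": [0,0,0.005],"grip": 100}]'

```text
time: 14.05
ee_pos: [0.5503, 0.2357, 0.0271]
tcp_rot: [-179.9, 0.1, -129.4]
wrist_force: [0.5, -0.3, 1.6]
opening: 0.0518
grasp_force: 0.0
```

Call:
play_rows --targets '[{"linear": [0,0,-0.2],"delta_rot": [0,0,0],"grip": 255},{"linear": [0,0,-0.2],"delta_rot": [0,0,0],"grip": 255},{"linear": [0,0,-0.2],"delta_rot": [0,0,0],"grip": 255},{"linear": [0,0,-0.2],"delta_rot": [0,0,0],"grip": 255},{"linear": [0,0,-0.2],"delta_rot": [0,0,0],"grip": 255}]' --force 60

```text
time: 14.55
ee_pos: [0.5502, 0.2361, 0.0249]
tcp_rot: [-179.9, 0.1, -129.4]
wrist_force: [0.6, -1.0, 6.3]
opening: 0.0145
grasp_force: 59.5
```

Call:
play_rows --targets '[{"linear": [0,0,5],"delta_rot": [0,0,0],"grip": 255},{"linear": [0,0,10],"delta_rot": [0,0,0],"grip": 255},{"linear": [0,-3,14],"delta_rot": [0,0,0.1],"grip": 255},{"linear": [0,-7,17],"delta_rot": [0,0,0.2],"grip": 255},{"linear": [-0.4,-12,17],"delta_rot": [0,0,0.3],"grip": 255},{"linear": [-0.4,-17,17],"delta_rot": [0,0,0.4],"grip": 255},{"linear": [-0.4,-22,17],"delta_rot": [0,0,0.496],"grip": 255},{"linear": [-0.4,-27,17],"delta_rot": [0,0,0.496],"grip": 255},{"linear": [-0.4,-32,17],"delta_rot": [0,0,0.496],"grip": 255},{"linear": [-0.4,-37,17],"delta_rot": [0,0,0.496],"grip": 255}]'

```text
time: 15.55
ee_pos: [0.545, -0.1361, 0.1938]
tcp_rot: [-180.0, -0.0, -101.0]
wrist_force: [1.2, -0.3, -1.2]
opening: 0.0144
grasp_force: 58.8
```

Call:
play_rows --targets '[{"linear": [0,-3.9,0],"delta_rot": [0,0,0],"grip": 255},{"linear": [0,-3.9,0],"delta_rot": [0,0,0],"grip": 255},{"linear": [0,-3.9,0],"delta_rot": [0,0,0],"grip": 255},{"linear": [0,-3.9,0],"delta_rot": [0,0,0],"grip": 255}]'

```text
time: 15.95
ee_pos: [0.5453, -0.1724, 0.1934]
tcp_rot: [180.0, 0.0, -100.9]
wrist_force: [0.3, 0.0, -0.0]
opening: 0.0146
grasp_force: 58.8
```

Run:
```python
from h import *
np.set_printoptions(precision=4,suppress=True)
o=bot.get_obs(); print(o["time"],o["ee_pos"],o["tcp_rot"],o["q"],o["wrist_force"])
for n in ("wrist","scene"):
  p=bot.camera(n)
  for r in bot.trace(p,"lid")[:4]:
    c=cloud(p,r["pixels"]); c=c[(c[:,2]>.14)]
    if len(c)<30: continue
    L=.172
    q=c[abs(c[:,2]-c[:,2].min()-0)<.03]; print(n,r["conf"],r["box"],c.min(0),c.max(0),c.mean(0))
  for t in("lid","lid_rib"):
    for r in bot.pinpoint(p,t)[:6]:
      u,v=r["pixel"]; print(n,t,r["conf"],np.round([u,v]),on_z(p,u,v,o["ee_pos"][2]-.025))
```

```text
15.95 [ 0.5453 -0.1724  0.1934] [ 179.9979    0.0144 -100.9436] [-17.5475   7.3794   8.4816  91.1059   0.014  -96.6039] [ 0.291   0.0112 -0.023 ]
wrist 0.57 [194.2, 170.9, 322.2, 315.6] [ 0.5107 -0.2082  0.1694] [ 0.58   -0.1447  0.2128] [ 0.5434 -0.184   0.1951]
wrist lid 0.97 [256. 229.] [ 0.5456 -0.1725  0.1684]
wrist lid_rib 0.95 [306. 261.] [ 0.5202 -0.1461  0.1684]
wrist lid_rib 0.81 [257. 172.] [ 0.5387 -0.2065  0.1684]
wrist lid_rib 0.68 [255. 314.] [ 0.5577 -0.114   0.1684]
wrist lid_rib 0.6 [205. 257.] [ 0.5796 -0.1602  0.1684]
scene 0.87 [358.2, 207.5, 394.4, 235.6] [ 0.5092 -0.2059  0.1682] [ 0.575  -0.1379  0.2118] [ 0.5304 -0.1778  0.188 ]
scene lid 0.96 [304. 230.] [ 0.4287 -0.0862  0.1684]
scene lid 0.84 [202. 240.] [0.2609 0.0296 0.1684]
scene lid 0.6 [373. 225.] [ 0.5411 -0.1714  0.1684]
scene lid_rib 0.97 [216. 234.] [0.2896 0.0244 0.1684]
scene lid_rib 0.97 [196. 229.] [0.2665 0.0622 0.1684]
scene lid_rib 0.87 [309. 219.] [ 0.4579 -0.0722  0.1684]
scene lid_rib 0.8 [200. 249.] [0.2451 0.0139 0.1684]
scene lid_rib 0.78 [377. 212.] [ 0.5768 -0.1543  0.1684]
scene lid_rib 0.78 [356. 222.] [ 0.5221 -0.1425  0.1684]
```

Call:
play_rows --targets '[{"linear": [0,0,-2.5],"delta_rot": [0,0,0],"grip": 255},{"linear": [0,0,-3.5],"delta_rot": [0,0,0],"grip": 255},{"linear": [0,0,-4],"delta_rot": [0,0,0],"grip": 255},{"linear": [0,0,-4.3],"delta_rot": [0,0,0],"grip": 255},{"linear": [0,0,-4.3],"delta_rot": [0,0,0],"grip": 255}]'

```text
time: 16.85
ee_pos: [0.5453, -0.1731, 0.1505]
tcp_rot: [-180.0, 0.0, -101.0]
wrist_force: [-0.5, 0.2, -0.8]
opening: 0.0149
grasp_force: 58.8
```

Call:
play_rows --targets '[{"linear": [0,0,-0.15],"delta_rot": [0,0,0],"grip": 255},{"linear": [0,0,-0.3],"delta_rot": [0,0,0],"grip": 255},{"linear": [0,0,-0.3],"delta_rot": [0,0,0],"grip": 255}]'

```text
time: 17.15
ee_pos: [0.5454, -0.1732, 0.1474]
tcp_rot: [-180.0, -0.0, -101.0]
wrist_force: [0.7, -0.0, -1.2]
opening: 0.0145
grasp_force: 58.8
```

Call:
play_rows --targets '[{"linear": [0,0,-0.1],"delta_rot": [0,0,0],"grip": 255},{"linear": [0,0,-0.2],"delta_rot": [0,0,0],"grip": 255},{"linear": [0,0,-0.2],"delta_rot": [0,0,0],"grip": 255}]'

```text
time: 17.45
ee_pos: [0.5455, -0.1732, 0.1461]
tcp_rot: [-179.9, -0.0, -101.0]
wrist_force: [-2.1, -0.1, 4.4]
opening: 0.0146
grasp_force: 59.5
```

Call:
play_rows --targets '[{"linear": [0,0,-0.05],"delta_rot": [0,0,-0.12],"grip": 255},{"linear": [0,0,-0.1],"delta_rot": [0,0,-0.24],"grip": 255},{"linear": [0,0,-0.15],"delta_rot": [0,0,-0.36],"grip": 255},{"linear": [0,0,-0.15],"delta_rot": [0,0,-0.36],"grip": 255}]'

```text
time: 17.85
ee_pos: [0.5453, -0.1731, 0.145]
tcp_rot: [-179.9, 0.0, -121.8]
wrist_force: [-1.5, -0.0, 8.1]
opening: 0.0143
grasp_force: 60.0
```

```bash
python3 -c "
from h import *
o=bot.get_obs(); print(o['torque'],o['ee_pos'],o['tcp_rot'],o['wrist_force'])"
```

```text
[ 0.27496527  0.61387155 -0.101253  ] [ 0.54533791 -0.17313718  0.14504748] [-1.79929799e+02  1.52408253e-02 -1.21842047e+02] [-1.53648187 -0.04707076  8.07582802]
```

Call:
play_rows --targets '[{"linear": [0,0,-0.04],"delta_rot": [0,0,-0.13],"grip": 255},{"linear": [0,0,-0.08],"delta_rot": [0,0,-0.26],"grip": 255},{"linear": [0,0,-0.12],"delta_rot": [0,0,-0.39],"grip": 255},{"linear": [0,0,-0.16],"delta_rot": [0,0,-0.52],"grip": 255},{"linear": [0,0,-0.2],"delta_rot": [0,0,-0.65],"grip": 255},{"linear": [0,0,-0.24],"delta_rot": [0,0,-0.78],"grip": 255},{"linear": [0,0,-0.28],"delta_rot": [0,0,-0.91],"grip": 255},{"linear": [0,0,-0.28],"delta_rot": [0,0,-0.91],"grip": 255}]' --force 90

```text
time: 18.65
ee_pos: [0.5454, -0.1729, 0.1424]
tcp_rot: [-180.0, 0.1, -174.0]
wrist_force: [-3.3, 1.8, 7.5]
opening: 0.0141
grasp_force: 89.6
```

```bash
python3 -c "
from h import *
o=bot.get_obs(); print(o['torque'],o['ee_pos'],o['tcp_rot'],o['wrist_force'])"
```

```text
[ 0.3402361   0.68980837 -0.12798752] [ 0.54542732 -0.17290833  0.1423813 ] [-1.79987712e+02  8.01019998e-02 -1.73985702e+02] [-3.25394063  1.78082809  7.45613489]
```

Call:
play_rows --targets '[{"linear": [0,0,-0.02],"delta_rot": [0,0,-0.12],"grip": 255},{"linear": [0,0,-0.05],"delta_rot": [0,0,-0.24],"grip": 255},{"linear": [0,0,-0.08],"delta_rot": [0,0,-0.36],"grip": 255},{"linear": [0,0,-0.1],"delta_rot": [0,0,-0.48],"grip": 255},{"linear": [0,0,-0.1],"delta_rot": [0,0,-0.6],"grip": 255},{"linear": [0,0,-0.1],"delta_rot": [0,0,-0.6],"grip": 255}]' --force 120

```text
time: 19.25
ee_pos: [0.5455, -0.1725, 0.1421]
tcp_rot: [179.9, 0.1, 151.7]
wrist_force: [-3.9, 4.5, 12.4]
opening: 0.0132
grasp_force: 119.2
```

```bash
python3 -c "
from h import *
o=bot.get_obs(); print(o['torque'],o['ee_pos'],o['tcp_rot'],o['wrist_force'])"
```

```text
[0.89966456 0.9856692  0.21198202] [ 0.54552073 -0.17248952  0.14211623] [1.79914379e+02 9.61575454e-02 1.51711004e+02] [-3.92859178  4.52957096 12.41505291]
```

Call:
play_rows --targets '[{"linear": [0,0,0],"delta_rot": [0,0,-0.08],"grip": 255},{"linear": [0,0,0],"delta_rot": [0,0,-0.16],"grip": 255},{"linear": [0,0,0],"delta_rot": [0,0,-0.16],"grip": 255}]'

```text
time: 19.55
ee_pos: [0.5451, -0.1723, 0.1422]
tcp_rot: [179.9, 0.0, 142.7]
wrist_force: [-7.9, 4.6, 15.7]
opening: 0.0129
grasp_force: 120.3
```

```bash
python3 -c "
from h import *
o=bot.get_obs(); print(o['torque'],o['ee_pos'],o['tcp_rot'],o['wrist_force'])"
```

```text
[1.0515923  1.77531477 1.03971295] [ 0.54507261 -0.17233354  0.14223687] [1.79936640e+02 4.22286887e-02 1.42693696e+02] [-7.91174371  4.63523511 15.72389899]
```

Call:
play_rows --targets '[{"linear": [0,0,0],"delta_rot": [0,0,-0.05],"grip": 255},{"linear": [0,0,0],"delta_rot": [0,0,-0.05],"grip": 255}]'

```text
time: 19.75
ee_pos: [0.5451, -0.1723, 0.1423]
tcp_rot: [179.9, 0.0, 139.9]
wrist_force: [-8.4, 3.9, 15.4]
opening: 0.0128
grasp_force: 121.6
```

Call:
play_rows --targets '[{"linear": [0,0,0],"delta_rot": [0,0,0],"grip": 100},{"linear": [0,0,0],"delta_rot": [0,0,0],"grip": 100},{"linear": [0,0,0],"delta_rot": [0,0,0],"grip": 100},{"linear": [0,0,4],"delta_rot": [0,0,0],"grip": 100},{"linear": [0,0,9],"delta_rot": [0,0,0],"grip": 100},{"linear": [-2,0,13],"delta_rot": [0,0,0],"grip": 100},{"linear": [-5,1,13],"delta_rot": [0,0,0],"grip": 100},{"linear": [-5,1,13],"delta_rot": [0,0,0],"grip": 100}]'

```text
time: 20.55
ee_pos: [0.4937, -0.1628, 0.272]
tcp_rot: [179.9, 0.1, 139.8]
wrist_force: [-0.0, -0.5, 0.1]
opening: 0.0518
grasp_force: 0.0
```

Run:
```python
from h import *
np.set_printoptions(precision=4,suppress=True)
o=bot.get_obs(); print(o["time"],o["ee_pos"],o["tcp_rot"],o["wrist_force"])
for n in ("wrist","scene"):
  p=bot.camera(n)
  for r in bot.trace(p,"lid")[:3]:
    c=cloud(p,r["pixels"]); c=c[(c[:,2]>.08)]
    if len(c)<30: continue
    for a,b in((.127,.14),(.152,.165)):
        q=c[(c[:,2]>a)&(c[:,2]<b)]; print(n,r["conf"],a,len(q),np.median(q[:,2]),cv2.minAreaRect((q[:,:2]*1000).astype(np.float32)),cv2.minEnclosingCircle((q[:,:2]*1000).astype(np.float32)))
        A=np.c_[q[:,:2],np.ones(len(q))]; print("tilt",np.linalg.lstsq(A,q[:,2],rcond=None)[0][:2])
  for t in("lid","lid_rib","jar_tight"):
    for r in bot.pinpoint(p,t)[:6]:
      u,v=r["pixel"]; w=on_z(p,u,v,.117); print(n,t,round(r["conf"],2),w[:2],np.degrees(np.arctan2(w[1]+.173,w[0]-.545)))
  if n=="wrist": save(p,"f1.png")
```

```text
20.55 [ 0.4937 -0.1628  0.272 ] [179.9478   0.1343 139.8202] [-0.0048 -0.5425  0.1191]
wrist 0.73 0.127 2690 0.13571662984188038 ((543.9873046875, -172.48582458496094), (68.57891845703125, 68.419189453125), 64.96733856201172) ((544.1097412109375, -173.41014099121094), 35.496849060058594)
tilt [ 0.0165 -0.011 ]
wrist 0.73 0.152 997 0.15935529407933918 ((545.0402221679688, -172.77603149414062), (15.985563278198242, 55.802154541015625), 51.86808395385742) ((545.7808227539062, -171.8325958251953), 27.959930419921875)
tilt [0.0249 0.0079]
wrist lid 0.96 [ 0.5168 -0.0318] 101.29906478910225
wrist lid 0.94 [ 0.5439 -0.1736] -151.42092704065345
wrist lid_rib 0.94 [ 0.4996 -0.0198] 106.49750819604174
wrist lid_rib 0.82 [ 0.5813 -0.161 ] 18.282029738660707
wrist lid_rib 0.72 [ 0.5405 -0.2091] -97.14802745625481
wrist lid_rib 0.72 [ 0.5384 -0.0194] 92.46082016586833
wrist lid_rib 0.65 [ 0.5167 -0.1512] 142.37998880064725
wrist lid_rib 0.59 [ 0.5169 -0.0546] 103.3559962276544
scene 0.85 0.127 459 0.13495776222953915 ((541.4432373046875, -171.4853515625), (70.7279281616211, 65.06031036376953), 82
[... 219 characters left out ...]
, 52.156009674072266) ((544.0015869140625, -170.45089721679688), 27.266277313232422)
tilt [0.156  0.1741]
scene lid 0.61 [0.4882 0.0136] 106.93738897192537
scene lid 0.59 [0.2879 0.0687] 136.77485585727632
scene lid 0.58 [ 0.5455 -0.1751] -76.25608426579916
scene lid 0.57 [ 0.4682 -0.0601] 124.24205790706155
scene lid_rib 0.92 [0.2768 0.1046] 134.0098129631441
scene lid_rib 0.85 [ 0.5004 -0.0508] 110.03257856299993
scene lid_rib 0.78 [ 0.5744 -0.1544] 32.29849176567313
scene lid_rib 0.64 [ 0.4515 -0.047 ] 126.59170763233915
scene lid_rib 0.63 [ 0.473  -0.0875] 130.11231745563293
scene lid_rib 0.61 [ 0.5418 -0.2045] -95.87475521711961
scene jar_tight 0.65 [ 0.5347 -0.203 ] -108.84747501107195
```

View pics/f1.png

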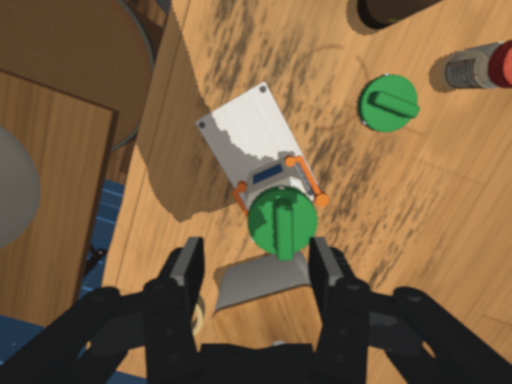

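The lid is seated level on the jar at wrist (283,220), and the clips are closed at its near side. Heights of 0.1357 and 0.159 m put it at about 112 mm, and a rib stands about 15° from the tight point. Handing in.

```bash
python3 -c "
from workcell import bot
print(bot.job_done())"
```

```text
the job is handed in; nothing more can be done
None
```

The jar is snapped home in the holder and the green lid is screwed tight, level on its rim. The job was handed in at about 20.6 s; the call gave no verdict back.

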